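Wind the board lift up to the gauge pointer

ROBOT

A 7-joint arm with a two-finger parallel gripper is mounted at the origin on the work surface. World frame = base frame: x ahead of the robot, y to its left, z up, the work surface at z = 0. Lengths are in mm, angles in rad, forces in N, time in s.
With the tool pointing down it reaches from about 400 to 875 mm from the base axis. Payload 4.4 kg.
Tool frame: the origin (TCP) lies at the very end of the fingers, on their centre line; the grasp point (between the pads) lies ctrl.grip_point_offset behind it (ctrl.grip_point_offset is the distance from the TCP to the grasp point, in mm); z points along the fingers, y is the line along which they close (so a half turn about z gives the same grasp; the last joint's range is limited). The gripper opens to 85 mm and grips with 20 to 120 N. Pads are 22 mm wide; open, the fingers measure 114 mm over their backs; the gripper's body (76 mm by 85 mm) begins 54 mm behind the grasp point. The pads swing forward as they close: fully open they stand 13 mm farther back than shut.
Start: joints at [1.123, 0.628, 0.038, 1.517, -0.027, 0.996, -0.02], TCP at [242.213, -603.201, 231.313] pointing down, gripper open.
Joint ranges: [-3.06, 3.06], [-0.37, 2.12], [-1.25, 1.32], [0.18, 2.47], [-1.1, 4.24], [0.23, 1.98], [-2.94, 2.94]. Speed limits (rad/s): [2.57, 2.57, 3.14, 3.14, 3.14, 3.14, 3.14].

INTERFACE

Orientations are given as [roll, pitch, yaw] about the fixed x, y, z axes, in that order (R = Rz(yaw) Ry(pitch) Rx(roll)).
In Python, from cell import read_state, cams, ctrl, models gives the robot as it stands. The module is installed in compiled form; this text tells all that it offers.
- The arm moves only by the shell command python3 -m creep 'ROWS'. ROWS is a JSON list of rows, 1 to 12 of them, each of 7 numbers: dx, dy, dz in mm, then a rotation vector rx, ry, rz in rad, then the finger opening in mm; each row shifts and turns the commanded pose from where the row before left it, along the tool's axes as they then stand; what a row does not reach is not made up. A row lasts 1/10 s, in which the tool goes at most 50 mm and 0.15 rad, less where a joint would pass 70% of its speed; a pose out of reach is approached as far as the arm can. The fingers move at their own pace and stop on an object; the grip force is fixed at half the most. Time passes only in rows, so rows that do not move let the fingers close. It prints the time, the measured TCP pose, the force, the opening and the grip force at its end.
- read_state(): the state, without advancing time (a new reading comes with each control period).
- cams.get_image(name): name is "scene" or "top"; returns (picture, depth): 400x640x3 uint8, blue, green, red; 400x640 float32, mm along the optical axis (not along the pixel's ray), 0 where there is no reading.
- cams.calibration(name): a dict with "fx", "fy", "cx", "cy" (pixels), "rvec" (rotation vector, rad) and "tvec" (3), from world to camera coordinates, as OpenCV has them. Camera axes: x right, y down, z forward; pixel columns grow to the right and rows downward; lengths in mm; the calibration is good to about 2 mm. A picture is of the moment at which its call begins. calibration takes no time and is no camera call.
- ctrl.finish_job(): hands the job in; it is judged then, once.
Trained networks look in the newest picture that a camera, given by its name, has taken for a name from the list of things; names that differ only in an ending like _2 or _b are one class to them, and where a whole thing is asked for, a point or a joint stands for the part that bears it (a point fixed in the world has none). Each returns a list of dicts, best first, with "confidence" (0 to 1); they miss things now and then, are a little off and sometimes report something else, mostly with a low value. They report only what shows in the picture. A call takes as long as a camera call. They do not tell look-alikes from the thing itself.
- models.search_frame(thing, camera): "extent" ([left, top, right, bottom] in pixels, round what is visible of it).
- models.mark_of(thing, camera): "position" ([column, row] in pixels: a listed point, or the origin of a listed thing).
The state is a dict: "clock": time; "qpos": joint angles; "qd": joint speeds; "tau": joint torques, N m; "eef_pos": TCP position; "tool_rot": TCP orientation; "force": force on the tool from outside, world axes, zero at the start; "torque": the same for the moment, N m; "width": finger opening in mm; "gripper_force": force on a finger pad.
Only numpy, scipy, OpenCV 4.12 (cv2) and the standard library are available. Lean on these libraries where they do the work, as an engineer would, in place of code of your own. Each camera call takes 0.05 s, during which the arm holds its last target. There are 200 camera calls.

TASK

Pick up the loose crank, fit its hub fully down onto the lift table's upright screw so that its slots drop over the cross pin, and wind the table up until its top is level with the tip of the red pointer. Work gently and by feel: never force the crank against the screw. Leave the crank sitting on the screw, the circuit board lying on the table, and the pointer and the other things on the bench where they are.

Things in the scene. Friction and masses are not known exactly. Their poses are not given: they have to be found in the camera images.
- jack: Screw lift fixed to the bench: blue base 285 x 150 x 16 mm, grey screw tower 50 x 60 mm with cap, 97 mm high. Origin on the screw's vertical axis at bench height; x axis points to the lift table (its centre at x 150 mm), z up. Gauge post 16 mm square, 128 mm high, at x 150, y 68 mm. The screw turns stiffly (0.12 N m, about 2 N at the knob) and holds where it is left
- screw_top (a point): Tip of the upright screw shaft, 139 mm above the bench, on the screw's axis (a fixed point, does not turn with the screw). Shaft 14 mm in diameter, its last 7 mm tapering to 5 mm
- cross_pin (a point): Centre of the brass cross pin through the shaft, 22 mm below the tip (fixed point). The pin is level, 6 mm thick, 31 mm from end to end. Which way it points differs every time and is not reported; the shaft stays put under light rubbing. The crank multiplies a push at its knob about 4 times at the pin, which must not take more than 55 N
- lift (a joint): How far the lift table has been raised, m, 0 at the lowest (start) to 0.042. One full turn of the screw clockwise seen from above raises it 8 mm
- table_mark (a point): On the top face of the aluminium lift table (120 x 100 x 8 mm, its centre 150 mm along the jack's x axis), at the middle of the edge nearest the gauge post; 60 mm above the bench when fully down. It moves with the table
- table_centre (a point): Centre of the lift table's top face; moves with the table
- pointer_tip (a point): Tip of the red pointer clamped on the gauge post beside the table (red block 26 x 26 x 12 mm; the tip is a thin blade at the block's lower face). Its height is the height to which the table's top face is to be set, 12 to 20 mm above the start
- board: Circuit board in a black carrier, 90 x 70 x 6 mm (13 mm with its parts), lying loose on the lift table. Origin at the centre of its underside
- crank: Loose crank, 0.29 kg, lying flat. Origin at the centre of the hub's underside, z up, x along the arm towards the knob. Dark hub 36 mm across, 36 mm high; a 16.6 mm bore runs up from the underside through its whole height. Arm 16 mm wide, 10 mm high, flush with the underside, to an end disc 24 mm across and 12 mm high under the knob
- crank_slots (a point): On the hub's axis at the top of its slots, 12 mm above the underside. The hub's lowest 12 mm is cut by four slots 9 mm wide along the crank's x and y axes; they take the cross pin, so it fits every 90 degrees. Fully home, the hub's underside lies about 31 mm below the screw's tip; resting unaligned on the pin, 19 mm below
- crank_grip (a point): Centre of the yellow grip block on top of the hub: 26 x 26 mm, sides parallel to the crank's x and y, 36 to 62 mm above the hub's underside; this point is 49 mm above it
- crank_knob (a point): Centre of the crank's red ball knob, 24 mm across, which spins freely on an upright 10 mm stem at the end of the arm; it is 60 mm from the hub's axis and 40 mm above the hub's underside. Fitted on the screw, the crank has about 1 mm of play all round and sags a few mm at the knob
- tip_cleaner: Round steel soldering-tip cleaner, 68 mm across, 45 mm high, with brass wool; origin at the centre of its underside
- parts_box: Closed cardboard box 90 x 130 x 70 mm; origin at the centre of its underside
- screwdriver: Blue-handled screwdriver 170 mm long lying on the bench, along its own x axis
There are look-alikes about, which are no part of the job. Of the things like the board, leave any that is blue; of the rest the smaller one is meant.

How it is judged:
By the outcome, as a careful person would: the job done as asked, in the order asked, and still so for the second after the job is handed in, with the robot touching nothing.
It also fails if it takes over 72 s, if anything falls off the work surface, if the arm or the gripper's body presses on something with over 40 N, if the wrist force passes 120 N, or if a joint passes its speed limit or range.

## Working session

There is one attempt and no reset: what is moved stays moved. The work goes in short steps, Python scripts to look and compute and a shell command to move; the robot and the scene stay as the last step left them, time stands still between calls to the robot, and variables do not carry over. Pictures are saved under pics/ and viewed, at most 10 in all, crops included, and the job is handed in when it is done.

```bash
mkdir -p pics
cat > h.py <<'E'
import numpy as np,cv2
from cell import read_state,cams,ctrl,models
def cal(n):
    c=cams.calibration(n);K=np.array([[c['fx'],0,c['cx']],[0,c['fy'],c['cy']],[0,0,1.]])
    return K,cv2.Rodrigues(np.array(c['rvec'],float))[0],np.array(c['tvec'],float).ravel()
def atz(n,px,z):
    "world point on pixel ray at height z"
    K,R,t=cal(n);d=R.T@np.linalg.solve(K,[px[0],px[1],1]);o=-R.T@t
    return o+d*(z-o[2])/d[2]
def atd(n,px,d):
    K,R,t=cal(n);return R.T@(np.linalg.solve(K,[px[0],px[1],1])*d-t)
def proj(n,p):
    K,R,t=cal(n);q=K@(R@np.array(p,float)+t);return q[:2]/q[2]
E
python3 - <<'E'
from h import *
np.set_printoptions(precision=1,suppress=True)
for n in("scene","top"):
    im,d=cams.get_image(n);cv2.imwrite(f'pics/{n}0.png',im)
    K,R,t=cal(n);print(n,-R.T@t,K[0,0])
    for th in("jack","screw_top","cross_pin","table_mark","table_centre","pointer_tip","board","crank","crank_grip","crank_knob","tip_cleaner","parts_box","screwdriver"):
        print(th,[(np.round(m['position']).tolist(),round(m['confidence'],2)) for m in models.mark_of(th,n)][:4])
print(read_state()['clock'])
from cell import ctrl;print(ctrl.grip_point_offset)
E
```

```text
scene [1382.8 -242.7 1016.9] 439.9228659342715
jack [([283.0, 216.0], 0.92)]
screw_top [([283.0, 181.0], 0.97)]
cross_pin [([281.0, 190.0], 0.73), ([284.0, 184.0], 0.61)]
table_mark [([303.0, 237.0], 0.69), ([282.0, 184.0], 0.63)]
table_centre [([287.0, 238.0], 0.57)]
pointer_tip [([307.0, 234.0], 0.42)]
board [([289.0, 239.0], 0.86), ([383.0, 273.0], 0.75), ([222.0, 259.0], 0.64)]
crank [([196.0, 227.0], 0.6)]
crank_grip [([190.0, 220.0], 0.72)]
crank_knob [([196.0, 230.0], 0.6)]
tip_cleaner [([360.0, 169.0], 0.9)]
parts_box [([435.0, 215.0], 0.87)]
screwdriver [([190.0, 289.0], 0.54)]
top [ 349.4   29.  1533. ] 486.2197193254885
jack [([348.0, 220.0], 0.63)]
screw_top [([348.0, 215.0], 0.8)]
cross_pin [([351.0, 220.0], 0.69)]
table_mark [([344.0, 173.0], 0.88)]
table_centre [([360.0, 173.0], 0.55), ([440.0, 218.0], 0.41), ([438.0, 236.0], 0.23)]
pointer_tip [([348.0, 222.0], 0.74), ([350.0, 218.0], 0.38), ([340.0, 168.0], 0.37)]
board [([359.0, 176.0], 0.97), ([290.0, 133.0], 0.7), ([415.0, 190.0], 0.61)]
crank [([437.0, 236.0], 0.57), ([436.0, 236.0], 0.41)]
crank_grip [([436.0, 236.0], 0.67)]
crank_knob [([357.0, 174.0], 0.51), ([349.0, 216.0], 0.5), ([436.0, 221.0], 0.49)]
tip_cleaner [([247.0, 264.0], 0.81)]
parts_box [([214.0, 177.0], 0.92)]
screwdriver [([446.0, 169.0], 0.61)]
1.4
18.700000000000003
```

Run:
```python
from h import *
a=cv2.imread('pics/top0.png')[110:300,180:500];b=cv2.imread('pics/scene0.png')[140:330,150:470]
cv2.imwrite('pics/a.png',cv2.resize(a,(800,475),interpolation=cv2.INTER_CUBIC))
cv2.imwrite('pics/b.png',cv2.resize(b,(800,475),interpolation=cv2.INTER_CUBIC))
```

```text
(no output)
```

View pics/a.png

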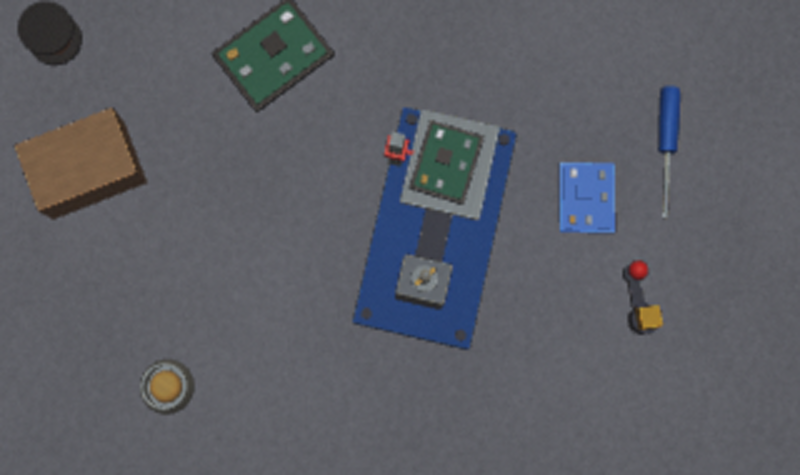

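View pics/b.png

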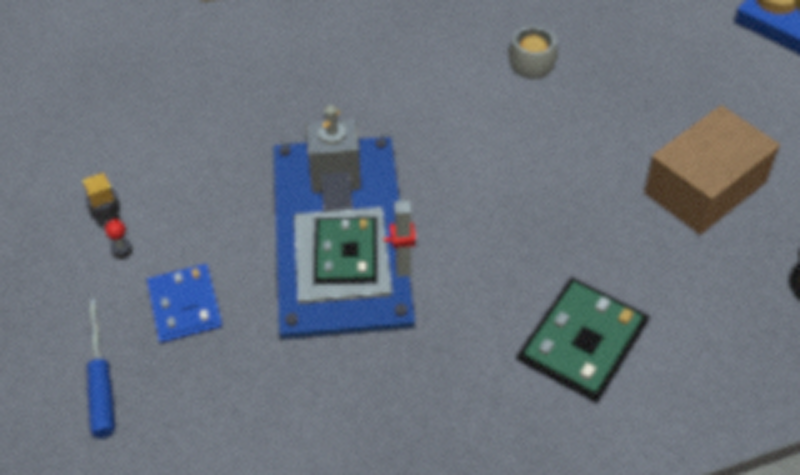

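```bash
cat > m.py <<'E'
from h import *
np.set_printoptions(precision=1,suppress=True)
def blob(n,im,hsv_lo,hsv_hi,box,z):
    x0,y0,x1,y1=box;h=cv2.cvtColor(im,cv2.COLOR_BGR2HSV)[y0:y1,x0:x1]
    m=cv2.inRange(h,np.array(hsv_lo),np.array(hsv_hi));k,l,s,c=cv2.connectedComponentsWithStats(m)
    if k<2:return None
    i=1+np.argmax(s[1:,4]);px=c[i]+[x0,y0];return px,s[i,4],atz(n,px,z)
E
python3 - <<'E'
from m import *
im=cv2.imread('pics/top0.png');sc=cv2.imread('pics/scene0.png')
print('grip top',blob('top',im,(18,120,120),(32,255,255),(420,200,460,260),62))
print('knob top',blob('top',im,(0,150,80),(8,255,255),(420,200,460,260),45))
print('knob sc',blob('scene',sc,(0,150,80),(8,255,255),(170,200,220,260),42))
print('grip sc',blob('scene',sc,(18,120,120),(32,255,255),(170,200,220,260),52))
print('pointer top',blob('top',im,(0,150,80),(8,255,255),(325,155,355,185),80),'sc',blob('scene',sc,(0,150,80),(8,255,255),(295,220,325,250),80))
# jack base outline from blue colour
h=cv2.cvtColor(im,cv2.COLOR_BGR2HSV);m=cv2.inRange(h[:,:400],np.array((105,150,50)),np.array((125,255,255)))
k,l,s,c=cv2.connectedComponentsWithStats(m);i=1+np.argmax(s[1:,4]);cn,_=cv2.findContours((l==i).astype(np.uint8),0,2)
hull=cv2.convexHull(np.vstack(cn));w=np.array([atz('top',p[0],16)[:2] for p in hull],np.float32);r=cv2.minAreaRect(w);print('base',r,cv2.boxPoints(r))
print('screw sc',atz('scene',(283,181),139),'top',atz('top',(348,215),139),atz('top',(351,220),117), atz('scene',(281,190),117))
print('mark',atz('top',(344,173),60),atz('scene',(303,237),60))
a=im[200:240,330:370];b=sc[168:208,263:303]
cv2.imwrite('pics/c.png',np.hstack([cv2.resize(x,(400,400),interpolation=cv2.INTER_CUBIC) for x in(a,b)]))
g=im[205:250,420:460];cv2.imwrite('pics/d.png',np.hstack([cv2.resize(x,(400,450),interpolation=cv2.INTER_CUBIC) for x in(g,sc[205:250,175:215])]))
E
```

```text
grip top (array([440. , 236.3]), np.int32(69), array([ 462. , -298.1,   62. ]))
knob top (array([434.9, 217.6]), np.int32(33), array([ 520.9, -289.2,   45. ]))
knob sc (array([195.7, 230.9]), np.int32(43), array([ 519.8, -288.6,   42. ]))
grip sc (array([188.3, 213.8]), np.int32(64), array([ 456.6, -297.7,   52. ]))
pointer top (array([339. , 170.7]), np.int32(22), array([664.5,   3.5,  80. ])) sc (array([311. , 235.7]), np.int32(25), array([676.4,   5.4,  80. ]))
base ((583.0462036132812, -42.76385498046875), (146.04977416992188, 280.82781982421875), 76.1466293334961) [[ 429.2  -80. ]
 [ 701.9 -147.3]
 [ 736.9   -5.5]
 [ 464.2   61.8]]
screw sc [506.  -18.7 139. ] top [520.9 -19.3 139. ] [508.7 -28.6 117. ] [517.4 -29.4 117. ]
mark [661.5 -12.2  60. ] [658.1 -11.9  60. ]
```

View pics/c.png

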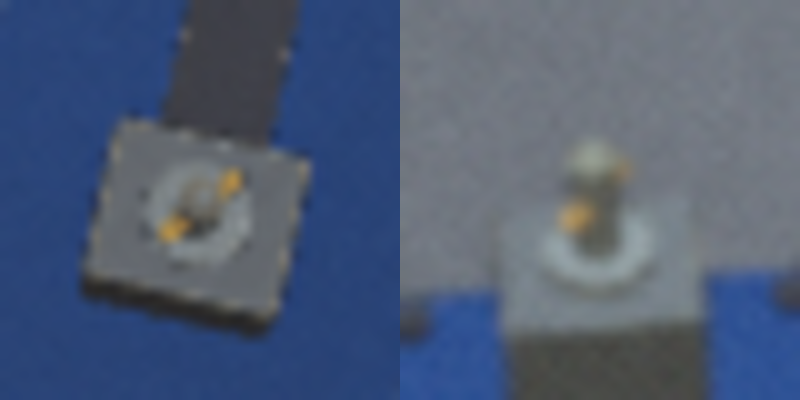

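View pics/d.png

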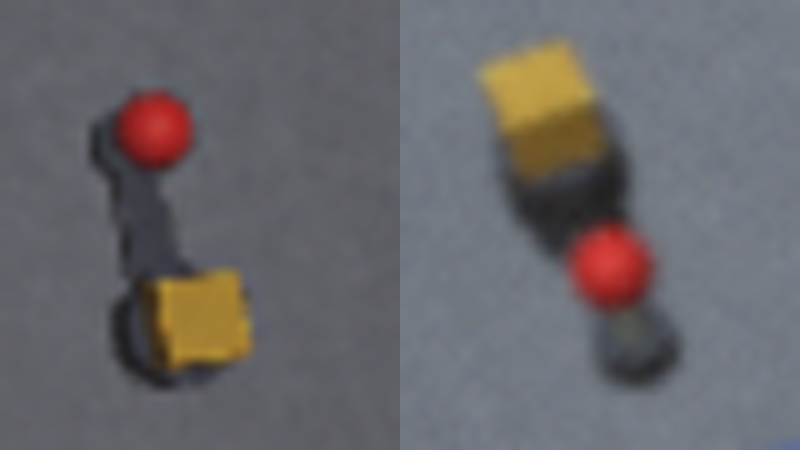

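Run:
```python
from m import *
im=cv2.imread('pics/top0.png');sc=cv2.imread('pics/scene0.png')
def brass(n,im,x0,y0,x1,y1):
    h=cv2.cvtColor(im,cv2.COLOR_BGR2HSV)[y0:y1,x0:x1];m=cv2.inRange(h,np.array((10,90,80)),np.array((32,255,255)))
    k,l,s,c=cv2.connectedComponentsWithStats(m)
    for i in range(1,k):print(n,c[i]+[x0,y0],s[i,4],atz(n,c[i]+[x0,y0],119))
brass('top',im,338,208,362,234);brass('scene',sc,270,175,295,200)
for n,x0,y0,pts in(('top',330,200,[(173,229),(232,181),(203,188)]),('scene',263,168,[(175,217),(224,170),(193,148)])):
    for p,z in zip(pts,(119,119,137)):
        q=((p[0]+.5)/10-.5+x0,(p[1]+.5)/10-.5+y0);print(n,q,atz(n,q,z))
# tower cap corners top (z=97)
c=[atz('top',(330+x/10-.45,200+y/10-.45),97)[:2] for x,y in((125,118),(310,158),(270,325),(83,285))];print(np.array(c),np.mean(c,0))
c=[atz('top',(330+x/10-.45,200+y/10-.45),97)[:2] for x,y in((150,220),(250,220),(200,160),(200,265))];print('collar',np.array(c))
print('grip corners',np.array([atz('top',(420+x/10-.45,205+y/10-.45),62)[:2] for x,y in((155,285),(238,270),(250,352),(175,368))]))
# depth
_,d=cams.get_image('top');print(d[230:242,434:446].astype(int)); print(d[214:226,344:358].astype(int))
print(atd('top',(440,236),d[236,440]))
```

```text
top [352.5 218. ] 4 [514.3 -33.  119. ]
top [346.8 222.4] 5 [501.6 -16.1 119. ]
scene [280.5 189.5] 4 [516.9 -30.6 119. ]
top (346.85, 222.45) [501.5 -16.3 119. ]
top (352.75, 217.65) [515.3 -33.8 119. ]
top (349.85, 218.35) [511.3 -24.6 137. ]
scene (280.05, 189.25) [515.5 -31.5 119. ]
scene (284.95, 184.55) [502.  -12.6 119. ]
scene (281.85, 182.35) [508.1 -22.9 137. ]
[[537.2  -3.3]
 [524.5 -58. ]
 [474.9 -45.1]
 [487.5  10. ]] [506.  -24.1]
collar [[506.6 -10.2]
 [506.2 -39.8]
 [524.3 -25.4]
 [493.  -24.8]]
grip corners [[ 471.9 -283.7]
 [ 476.1 -309. ]
 [ 451.3 -311.3]
 [ 446.8 -288.6]]
[[1516 1518 1520 1523 1530 1534 1533 1532 1533 1528 1533 1527]
 [1512 1526 1517 1529 1523 1531 1531 1535 1530 1532 1525 1538]
 [1518 1494 1492 1496 1490 1490 1474 1465 1464 1461 1531 1525]
 [1495 1469 1464 1462 1466 1461 1469 1462 1469 1470 1536 1528]
 [1485 1478 1459 1468 1471 1466 1468 1460 1466 1473 1526 1525]
 [1489 1475 1468 1468 1469 1465 1466 1470 1466 1462 1472 1530]
 [1492 1474 1464 1467 1470 1467 1467 1467 1466 1459 1468 1527]
 [1495 1480 1458 1462 1467 1465 1460 1468 1462 1467 1467 153
[... 455 characters left out ...]
450 1450 1451 1449]
 [1448 1451 1448 1448 1445 1438 1441 1445 1419 1419 1451 1453 1450 1451]
 [1451 1443 1442 1442 1409 1401 1402 1402 1419 1422 1454 1448 1448 1449]
 [1453 1440 1443 1439 1399 1398 1403 1406 1402 1441 1440 1447 1448 1453]
 [1449 1444 1446 1445 1409 1405 1402 1406 1398 1437 1443 1451 1448 1456]
 [1439 1441 1445 1419 1407 1404 1401 1400 1442 1439 1435 1449 1449 1446]
 [1447 1444 1419 1416 1422 1404 1409 1420 1437 1440 1443 1447 1449 1451]
 [1447 1439 1421 1420 1443 1433 1431 1448 1441 1444 1444 1444 1446 1445]
 [1449 1443 1448 1441 1440 1443 1439 1441 1437 1436 1456 1449 1448 1449]
 [1448 1442 1440 1443 1437 1439 1443 1441 1439 1445 1448 1448 1447 1449]]
[ 462.8 -298.3   61.6]
```

```bash
cat >> h.py <<'E'
from scipy.spatial.transform import Rotation as Ro
def delta(tgt,yaw,s=None):
    "tool-axes shift from measured pose to tgt, and rz to have tool x at yaw (deg) pointing down"
    s=s or read_state();R=Ro.from_euler('xyz',s['tool_rot']).as_matrix()
    T=Ro.from_euler('xyz',[np.pi,0,np.radians(yaw)]).as_matrix()
    print('shift',np.round(R.T@(np.array(tgt)-s['eef_pos']),1),'rotvec',np.round(Ro.from_matrix(R.T@T).as_rotvec(),3))
E
python3 - <<'E'
from h import *
s=read_state();print(s)
for y in(9,189,99,-81):delta([461.7,-298.2,110],y,s)
E
```

```text
{'clock': 1.45, 'qpos': array([ 1.12319388,  0.62838664,  0.03853851,  1.51742257, -0.02700947,
        0.99631547, -0.01995247]), 'qd': array([-0.00013981, -0.00158107,  0.00023846,  0.00075789, -0.00066088,
        0.00040924,  0.00208228]), 'tau': array([ 5.41576374e-04, -5.63269866e+01,  1.22581411e+00, -1.93778586e+01,
        1.09229950e-02,  1.67154467e-03,  1.95894735e-06]), 'eef_pos': array([ 242.19124302, -603.1916932 ,  231.31555518]), 'tool_rot': array([-3.14157949e+00, -2.16861303e-05,  3.81788162e-01]), 'force': array([ 0.07200553,  0.67575072, -0.31687647]), 'torque': array([-0.04406498, -0.03219692,  0.01217027]), 'gripper_force': 0.0, 'width': 85.48246216255474}
shift [ 317.3 -201.2  121.3] rotvec [-0.    -0.     0.225]
shift [ 317.3 -201.2  121.3] rotvec [ 0.    -0.    -2.917]
shift [ 317.3 -201.2  121.3] rotvec [ 0.    -0.    -1.346]
shift [ 317.3 -201.2  121.3] rotvec [-0.    -0.     1.796]
```

```bash
python3 -m creep '[[32,-20,12,0,0,0,85],[32,-20,12,0,0,0,85],[32,-20,12,0,0,0,85],[32,-20,12,0,0,0,85],[32,-20,12,0,0,0,85],[32,-20,12,0,0,0,85],[32,-20,12,0,0,0,85],[32,-20,12,0,0,0,85],[32,-20,12,0,0,0,85],[29,-21,12,0,0,0,85]]'
python3 -m creep '[[0,0,0,0,0,-0.15,85],[0,0,0,0,0,-0.15,85],[0,0,0,0,0,-0.15,85],[0,0,0,0,0,-0.15,85],[0,0,0,0,0,-0.15,85],[0,0,0,0,0,-0.15,85],[0,0,0,0,0,-0.15,85],[0,0,0,0,0,-0.15,85],[0,0,0,0,0,-0.15,85],[0,0,0,0,0,-0.15,85]]'
python3 -m creep '[[0,0,0,0,0,-0.15,85],[0,0,0,0,0,-0.15,85],[0,0,0,0,0,-0.15,85],[0,0,0,0,0,-0.15,85],[0,0,0,0,0,-0.15,85],[0,0,0,0,0,-0.15,85],[0,0,0,0,0,-0.15,85],[0,0,0,0,0,-0.15,85],[0,0,0,0,0,-0.15,85],[0,0,0,0,0,-0.07,85],[0,0,0,0,0,0,85]]'
python3 -c "
from h import *
s=read_state();print(s['qpos'],s['clock'],s['force']);delta([461.7,-298.2,40],189,s)"
```

```text
clock: 2.45
eef_pos: [463.0, -297.4, 111.1]
tool_rot: [3.141, -0.001, 0.382]
force: [0.5, -0.5, 0.5]
width: 84.9
gripper_force: 0.0
clock: 3.45
eef_pos: [461.7, -298.8, 111.5]
tool_rot: [3.141, 0.001, 1.888]
force: [0.6, -0.7, -1.0]
width: 85.4
gripper_force: 0.0
clock: 4.55
eef_pos: [461.4, -298.9, 111.2]
tool_rot: [3.141, 0.0, -2.982]
force: [-0.7, -0.4, -0.2]
width: 84.5
gripper_force: 0.0
[ 0.99732294  0.76625793 -0.75687345  1.8945784   0.73854521  0.78521499
  1.55802541] 4.55 [-0.66093994 -0.37336379 -0.21933345]
shift [-0.4  0.7 71.2] rotvec [0.    0.    0.002]
```

```bash
python3 -m creep '[[0,0.7,15,0,0,0,60],[0,0,15,0,0,0,60],[0,0,15,0,0,0,60],[0,0,12,0,0,0,60],[0,0,8,0,0,0,60],[0,0,6,0,0,0,60],[0,0,0,0,0,0,60]]'
python3 -m creep '[[0,0,0,0,0,0,40],[0,0,0,0,0,0,20],[0,0,0,0,0,0,15],[0,0,0,0,0,0,15],[0,0,0,0,0,0,15],[0,0,0,0,0,0,15],[0,0,0,0,0,0,15],[0,0,0,0,0,0,15]]'
```

```text
clock: 5.25
eef_pos: [461.1, -297.6, 39.5]
tool_rot: [3.141, -0.001, -2.981]
force: [-0.4, 0.7, 0.2]
width: 60.0
gripper_force: 0.0
clock: 6.05
eef_pos: [461.8, -298.1, 41.0]
tool_rot: [-3.141, 0.001, -2.982]
force: [-0.4, 0.2, 6.4]
width: 24.8
gripper_force: 59.2
```

```bash
python3 -m creep '[[0,0,-3,0,0,0,15],[0,0,-7,0,0,0,15],[0,0,-20,0,0,0,15],[0,0,-25,0,0,0,15],[0,0,-25,0,0,0,15],[0,0,-25,0,0,0,15],[0,0,-25,0,0,0,15],[0,0,-20,0,0,0,15],[0,0,-10,0,0,0,15],[0,0,0,0,0,0,15],[0,0,0,0,0,0,15]]'
python3 - <<'E'
from m import *
s=read_state();print(s['force'],s['torque'],s['qpos']);delta([508.5,-24.5,200],217,s)
im,_=cams.get_image('top');cv2.imwrite('pics/top1.png',im);sc,_=cams.get_image('scene');cv2.imwrite('pics/sc1.png',sc)
print(blob('top',im,(0,150,80),(8,255,255),(400,180,500,280),205),blob('scene',sc,(0,150,80),(8,255,255),(130,120,240,260),200))
print(s['eef_pos'])
E
```

```text
clock: 7.15
eef_pos: [460.6, -297.8, 199.5]
tool_rot: [3.141, -0.001, -2.982]
force: [0.0, -0.3, -3.4]
width: 24.5
gripper_force: 59.2
[ 0.  -0.3 -3.4] [0. 0. 0.] [ 1.1  0.7 -0.9  1.8  0.6  1.   1.7]
shift [-90.8 262.2  -0.4] rotvec [ 0.  -0.  -0.5]
(array([446.9, 211.3]), np.int32(43), array([ 519.2, -288.6,  205. ])) (array([183.5, 192.1]), np.int32(55), array([ 518.8, -289.2,  200. ]))
[ 460.6 -297.8  199.5]
```

```bash
python3 -m creep '[[-4,12,0,0,0,0,15],[-10,29,0,0,0,0,15],[-10,29,0,0,0,0,15],[-10,29,0,0,0,0,15],[-10,29,0,0,0,0,15],[-10,29,0,0,0,0,15],[-10,29,0,0,0,0,15],[-10,29,0,0,0,0,15],[-10,28,0,0,0,0,15],[-7,19,0,0,0,0,15]]'
python3 -m creep '[[0,0,0,0,0,-0.12,15],[0,0,0,0,0,-0.15,15],[0,0,0,0,0,-0.15,15],[0,0,0,0,0,-0.067,15],[0,0,0,0,0,0,15],[0,0,0,0,0,0,15]]'
python3 - <<'E'
from m import *
s=read_state();print(s['force'],s['qpos'],s['eef_pos']);delta([508.5,-24.5,182],217,s)
im,_=cams.get_image('top');sc,_=cams.get_image('scene')
print(blob('top',im,(0,150,80),(8,255,255),(340,160,420,240),201),blob('scene',sc,(0,150,80),(8,255,255),(240,120,310,200),200))
a=im[180:240,320:380];b=sc[135:195,255:315]
cv2.imwrite('pics/e.png',np.hstack([cv2.resize(x,(400,400),interpolation=cv2.INTER_CUBIC) for x in(a,b)]))
E
```

```text
clock: 8.25
eef_pos: [509.1, -20.8, 200.1]
tool_rot: [3.14, 0.0, -2.978]
force: [0.8, 0.2, -2.1]
width: 25.0
gripper_force: 59.2
clock: 8.85
eef_pos: [509.0, -24.1, 200.0]
tool_rot: [3.141, -0.0, -2.495]
force: [-0.4, -0.2, -3.2]
width: 24.8
gripper_force: 59.4
[-0.4 -0.2 -3.2] [ 0.6  0.6 -1.   1.9  0.7  0.9  1.5] [509.  -24.1 200. ]
shift [ 0.7 -0.1 18. ] rotvec [ 0. -0.  0.]
(array([341.2, 170. ]), np.int32(12), array([640.3,  -0.7, 201. ])) (array([298. , 174.8]), np.int32(41), array([557.5,  10.8, 200. ]))
```

View pics/e.png

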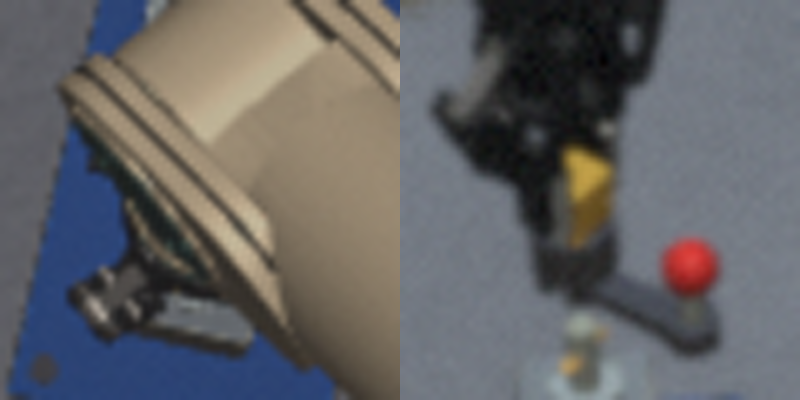

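```bash
python3 -m creep '[[0,0,4,0,0,0,15],[0,0,6,0,0,0,15],[0,0,5,0,0,0,15],[0,0,3,0,0,0,15],[0,0,2,0,0,0,15],[0,0,2,0,0,0,15],[0,0,0,0,0,0,15]]'
python3 -m creep '[[0,0,2,0,0,0,15],[0,0,2,0,0,0,15],[0,0,1,0,0,0,15],[0,0,0,0,0,0,15]]'
```

```text
clock: 9.65
eef_pos: [509.4, -24.7, 178.1]
tool_rot: [3.141, -0.0, -2.494]
force: [-0.8, 0.8, -3.1]
width: 24.6
gripper_force: 59.4
clock: 10.05
eef_pos: [509.3, -24.8, 173.2]
tool_rot: [3.141, -0.0, -2.494]
force: [-0.1, -0.5, -2.7]
width: 24.6
gripper_force: 59.4
```

```bash
python3 -m creep '[[0,0,1,0,0,0,15],[0,0,1,0,0,0,15],[0,0,1,0,0,0,15],[0,0,0,0,0,0,15]]'
python3 -m creep '[[0,0,1,0,0,0,15],[0,0,1,0,0,0,15],[0,0,1,0,0,0,15],[0,0,0,0,0,0,15]]'
```

```text
clock: 10.45
eef_pos: [509.3, -24.8, 170.2]
tool_rot: [3.142, -0.0, -2.494]
force: [-0.0, -0.7, -2.6]
width: 25.1
gripper_force: 59.4
clock: 10.85
eef_pos: [509.3, -24.7, 167.2]
tool_rot: [3.141, -0.0, -2.494]
force: [0.3, 0.1, -4.0]
width: 24.8
gripper_force: 59.4
```

```bash
python3 -m creep '[[0,0,1,0,0,0,15],[0,0,1,0,0,0,15],[0,0,1,0,0,0,15],[0,0,1,0,0,0,15],[0,0,1,0,0,0,15],[0,0,0,0,0,0,15]]'
python3 -m creep '[[0,0,1,0,0,0,15],[0,0,1,0,0,0,15],[0,0,0,0,0,0,15]]'
python3 -m creep '[[0,0,1,0,0,0,15],[0,0,0,0,0,0,15]]'
```

```text
clock: 11.45
eef_pos: [509.3, -24.7, 162.2]
tool_rot: [3.141, -0.0, -2.494]
force: [0.0, -0.4, -4.1]
width: 24.9
gripper_force: 59.4
clock: 11.75
eef_pos: [509.4, -24.7, 160.2]
tool_rot: [3.141, -0.0, -2.494]
force: [0.7, -0.1, -2.7]
width: 25.1
gripper_force: 59.4
clock: 11.95
eef_pos: [509.4, -24.7, 159.2]
tool_rot: [3.142, -0.0, -2.494]
force: [0.4, 0.2, -4.2]
width: 24.9
gripper_force: 59.4
```

```bash
python3 -m creep '[[0,0,1,0,0,0,15],[0,0,0,0,0,0,15]]'
python3 -m creep '[[0,0,1,0,0,0,15],[0,0,0,0,0,0,15]]'
python3 -m creep '[[0,0,1,0,0,0,15],[0,0,0,0,0,0,15]]'
```

```text
clock: 12.15
eef_pos: [509.4, -24.7, 158.2]
tool_rot: [3.141, -0.0, -2.494]
force: [-0.4, 0.2, -3.6]
width: 24.9
gripper_force: 59.4
clock: 12.35
eef_pos: [509.4, -24.7, 157.2]
tool_rot: [3.142, -0.0, -2.494]
force: [0.1, 0.1, -2.9]
width: 24.9
gripper_force: 59.4
clock: 12.55
eef_pos: [509.4, -24.7, 156.2]
tool_rot: [3.141, -0.0, -2.494]
force: [-0.2, 0.1, -3.0]
width: 25.2
gripper_force: 59.4
```

```bash
python3 -m creep '[[0,0,1,0,0,0,15],[0,0,1,0,0,0,15],[0,0,1,0,0,0,15],[0,0,0,0,0,0,15]]'
python3 -m creep '[[0,0,1,0,0,0,15],[0,0,1,0,0,0,15],[0,0,1,0,0,0,15],[0,0,0,0,0,0,15]]'
python3 -m creep '[[0,0,1,0,0,0,15],[0,0,0.5,0,0,0,15],[0,0,0,0,0,0,15]]'
```

```text
clock: 12.95
eef_pos: [509.4, -24.7, 153.2]
tool_rot: [3.141, -0.0, -2.494]
force: [-0.0, 0.4, -3.2]
width: 25.1
gripper_force: 59.4
clock: 13.35
eef_pos: [509.4, -24.7, 150.2]
tool_rot: [3.141, -0.0, -2.494]
force: [-0.7, 0.2, -4.0]
width: 25.0
gripper_force: 59.4
clock: 13.65
eef_pos: [509.5, -24.6, 148.9]
tool_rot: [-3.142, 0.0, -2.494]
force: [-0.4, 0.7, -1.2]
width: 24.8
gripper_force: 59.6
```

```bash
python3 -m creep '[[0,0,0.4,0,0,0,15],[0,0,0,0,0,0,15]]'
python3 -m creep '[[0,0,0,0,0,0.05,15],[0,0,0,0,0,0.1,15],[0,0,0,0,0,0.1,15],[0,0,0,0,0,0.1,15],[0,0,0,0,0,0.1,15],[0,0,0,0,0,0,15]]'
python3 -c "
from m import *
s=read_state();print(s['qpos'].round(2),s['force'],s['torque'])
import numpy as np
D=[cams.get_image('top') for _ in range(10)];np.save('pics/D1.npy',np.mean([np.where(d>0,d,np.nan) for _,d in D],0));cv2.imwrite('pics/top2.png',D[0][0])"
```

```text
clock: 13.85
eef_pos: [509.5, -24.6, 148.7]
tool_rot: [-3.141, 0.0, -2.494]
force: [-1.5, 0.5, 0.8]
width: 24.6
gripper_force: 60.1
clock: 14.45
eef_pos: [509.0, -25.0, 148.7]
tool_rot: [-3.14, -0.001, -2.945]
force: [-2.0, -0.9, 1.6]
width: 24.3
gripper_force: 60.0
[ 0.5  0.7 -0.8  2.   0.7  0.8  1.1] [-2.  -0.9  1.6] [-0.1  0.7 -0. ]
```

```bash
python3 -m creep '[[0,0,0,0,0,0.13,15],[0,0,0,0,0,0.15,15],[0,0,0,0,0,0.15,15],[0,0,0,0,0,0.15,15],[0,0,0,0,0,0.15,15],[0,0,0,0,0,0.15,15],[0,0,0,0,0,0.15,15],[0,0,0,0,0,0.15,15],[0,0,0,0,0,0.15,15],[0,0,0,0,0,0.13,15],[0,0,0,0,0,0,15]]'
python3 - <<'E'
from h import *
np.set_printoptions(precision=3,suppress=True)
s=read_state();print(s['qpos'],s['force'],s['torque'])
np.set_printoptions(precision=0,suppress=True,linewidth=250)
D=np.load('pics/D1.npy')
def zmap(n,D,x0,y0,x1,y1):
    return np.array([[atd(n,(x,y),D[y,x])[2] for x in range(x0,x1)] for y in range(y0,y1)])
print(zmap('top',D,332,155,382,200))
im=cv2.imread('pics/top2.png')[150:205,325:395]
cv2.imwrite('pics/f.png',cv2.resize(im,(700,550),interpolation=cv2.INTER_NEAREST))
E
```

```text
clock: 16.05
eef_pos: [507.2, -24.4, 148.5]
tool_rot: [-3.137, -0.001, 1.878]
force: [-6.5, 0.6, 9.7]
width: 24.7
gripper_force: 60.7
[ 0.255  0.573 -0.385  1.982  0.343  0.654 -0.043] [-6.509  0.607  9.719] [0.207 1.785 0.039]
[[  1.  nan   2. ...   2.   1.  -1.]
 [  2.   0.  -0. ...   2.   1.   1.]
 [ -1.   0.  -1. ...  -1.   0.   1.]
 ...
 [526. 527. 531. ... 573. 571. 569.]
 [528. 531. 531. ... 578. 575. 574.]
 [527. 531. 533. ... 581. 580.  nan]]
```

View pics/f.png

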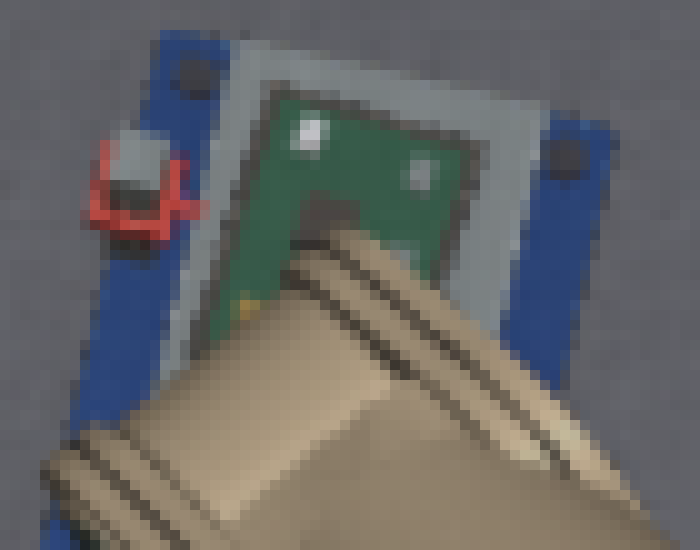

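```bash
python3 -m creep '[[0.3,-0.9,-0.4,0,0,0,15],[0.3,-0.9,-0.4,0,0,0,15],[0,0,0,0,0,0,15]]'
python3 - <<'E'
from h import *
D=np.load('pics/D1.npy')
Z=lambda x,y:atd('top',(x,y),D[y,x])[2]
print('rows 163-175 cols 332-347')
for y in range(161,177):print(y,[int(round(Z(x,y))) if D[y,x]==D[y,x] else -1 for x in range(332,362)])
E
```

```text
clock: 16.35
eef_pos: [506.8, -24.4, 148.7]
tool_rot: [-3.14, -0.001, 1.88]
force: [-3.4, 1.4, -0.7]
width: 24.8
gripper_force: 59.7
rows 163-175 cols 332-347
161 [1, 0, 3, 1, 1, 2, 0, 16, 17, 19, 17, 18, 17, 15, 18, 62, 59, 60, 61, 67, 66, -1, 69, 68, 69, 70, 68, 67, 66, 67]
162 [0, 1, -1, 1, 0, 1, 1, 17, 17, 16, 17, 16, 15, 18, 62, 61, 61, 60, 61, 67, 70, 70, 68, 75, 74, 73, 67, 67, 70, 66]
163 [1, 1, 1, 0, -1, 128, 130, 130, 17, 17, 16, 14, 17, 16, 60, 61, 62, 60, 66, 68, 70, 69, 69, 74, 73, 69, 71, 70, 67, 67]
164 [0, 1, 0, 87, 129, 129, 128, 129, 129, 130, 17, 18, 16, 16, 60, 60, 61, 62, 69, 66, 67, 67, 68, 73, 73, 67, 68, 71, 67, 69]
165 [2, 2, 2, 85, 128, 129, 129, 129, 127, 127, 19, 19, 14, 16, 63, 61, 62, 63, 69, 68, 69, 69, 68, 69, 69, 69, -1, 70, 70, 69]
166 [1, 1, 1, 87, 129, 129, 130, 127, 129, 129, 88, 87, 17, 17, 61, 62, 60, 65, 68, 71, 69, 69, 68, 70, 70, 70, 69, 71, 69, 69]
167 [2, -1, 0, 88, 127, 130, 127, 130, 130, 109, 88, 78, 18, 62, 61, 63, 60, 67, 68, 69, 68, 70, 69, 69, 71, -1, 70, 70, 69, 70]
168 [1, 1, 87, 86, 123, 126, 129, 130, 130, 87, 86, 17, 16, 63, 64,
[... 375 characters left out ...]
61, 62, 67, 69, 66, 69, 69, 68, 67, 73, 71, 73, 73, 73, 72, 70]
172 [0, 2, 82, 87, 88, 84, 86, 86, 86, 86, 17, 16, 61, 61, 61, 66, 67, 67, 71, 69, 70, 70, 69, 73, 71, -1, 73, 471, 74, 68]
173 [1, 0, 2, 49, 52, 81, 80, 85, 88, 86, 15, 16, 60, 61, 62, 66, 66, 68, 68, 70, 68, 69, 72, 74, 73, 510, 516, 519, 523, 524]
174 [0, 2, 1, 32, 36, 40, 43, 50, 48, 78, 15, 16, 59, 60, 60, 68, 67, 69, 71, 70, 68, 70, 72, 73, 513, 518, 520, 524, 525, 527]
175 [1, 0, 0, 19, 22, 24, -1, 30, 27, 19, 17, 61, 59, 61, 61, 66, 68, 68, 68, 70, 71, 68, 70, 515, 518, 523, 525, 528, 529, 529]
176 [3, 0, 1, 1, 17, 16, 17, 15, 17, 17, 17, 62, 61, 59, 67, 67, 70, 69, 70, 70, 68, 70, 514, 519, 523, 524, 526, 528, 531, 532]
```

```bash
python3 -m creep '[[0.2,-0.6,0,0,0,0.1,15],[0,0,0,0,0,0.15,15],[0,0,0,0,0,0.15,15],[0,0,0,0,0,0.15,15],[0,0,0,0,0,0.15,15],[0,0,0,0,0,0.15,15],[0,0,0,0,0,0.15,15],[0,0,0,0,0,0.1,15],[0,0,0,0,0,0,15]]'
python3 - <<'E'
from h import *
np.set_printoptions(precision=3,suppress=True)
s=read_state();print(s['qpos'],s['torque'],Ro.from_euler('xyz',s['tool_rot']).as_matrix().T@(s['force']+[0,0,3.2]))
E
```

```text
clock: 17.25
eef_pos: [506.8, -22.9, 148.8]
tool_rot: [-3.14, -0.001, 0.781]
force: [-2.5, 3.9, -1.1]
width: 24.7
gripper_force: 59.4
[ 0.039  0.547 -0.07   1.992  0.062  0.605 -0.862] [1.256 0.585 0.062] [ 1.027 -4.537 -2.087]
```

```bash
python3 -m creep '[[0.2,-0.8,0,0,0,0.1,15],[0.1,-0.6,0,0,0,0.15,15],[0,0,0,0,0,0.15,15],[0,0,0,0,0,0.15,15],[0,0,0,0,0,0.15,15],[0,0,0,0,0,0.15,15],[0,0,0,0,0,0.15,15],[0,0,0,0,0,0.15,15],[0,0,0,0,0,0.1,15],[0,0,0,0,0,0,15]]'
python3 - <<'E'
from h import *
np.set_printoptions(precision=3,suppress=True)
s=read_state();print(s['qpos'],s['torque'],Ro.from_euler('xyz',s['tool_rot']).as_matrix().T@(s['force']+[0,0,3.2]))
E
```

```text
clock: 18.25
eef_pos: [508.2, -22.4, 149.0]
tool_rot: [-3.14, -0.003, -0.467]
force: [2.0, 3.8, -4.2]
width: 25.2
gripper_force: 59.3
[-0.211  0.565  0.294  1.999 -0.274  0.612 -1.773] [ 0.866 -0.549  0.058] [ 0.081 -4.344  1.044]
```

```bash
python3 -m creep '[[0,-0.8,0.2,0,0,0.1,15],[0,-0.5,0.2,0,0,0.15,15],[0,0,0,0,0,0.15,15],[0,0,0,0,0,0.15,15],[0,0,0,0,0,0.15,15],[0,0,0,0,0,0.15,15],[0,0,0,0,0,0.15,15],[0,0,0,0,0,0.1,15],[0,0,0,0,0,0,15]]'
python3 - <<'E'
from h import *
np.set_printoptions(precision=3,suppress=True)
s=read_state();print(s['qpos'],s['torque'],Ro.from_euler('xyz',s['tool_rot']).as_matrix().T@(s['force']+[0,0,3.2]))
E
```

```text
clock: 19.15
eef_pos: [508.9, -23.2, 149.1]
tool_rot: [-3.138, -0.002, -1.567]
force: [3.8, -0.3, -3.4]
width: 24.9
gripper_force: 59.5
[-0.416  0.626  0.617  2.003 -0.564  0.682 -2.577] [ 0.057 -0.908  0.048] [ 0.275 -3.827  0.172]
```

```bash
python3 -m creep '[[0,-0.8,0,0,0,0,30],[0,0,0,0,0,0,50],[0,0,0,0,0,0,55],[0,0,-5,0,0,0,55],[0,0,-15,0,0,0,55],[0,0,-15,0,0,-0.1,55],[0,0,0,0,0,-0.15,55],[0,0,0,0,0,-0.15,55],[0,0,0,0,0,-0.15,55],[0,0,0,0,0,-0.15,55],[0,0,0,0,0,-0.15,55],[0,0,0,0,0,-0.15,55]]'
python3 -m creep '[[0,0,0,0,0,-0.15,55],[0,0,0,0,0,-0.15,55],[0,0,0,0,0,-0.15,55],[0,0,0,0,0,-0.15,55],[0,0,0,0,0,-0.15,55],[0,0,0,0,0,-0.15,55],[0,0,0,0,0,-0.15,55],[0,0,0,0,0,-0.15,55],[0,0,0,0,0,-0.15,55],[0,0,0,0,0,-0.15,55],[0,0,0,0,0,-0.15,55],[0,0,0,0,0,-0.15,55]]'
python3 -m creep '[[0,0,0,0,0,-0.15,55],[0,0,0,0,0,-0.15,55],[0,0,0,0,0,-0.15,55],[0,0,0,0,0,-0.15,55],[0,0,0,0,0,-0.15,55],[0,0,0,0,0,-0.15,55],[0,0,0,0,0,-0.15,55],[0,0,0,0,0,-0.15,55],[0,0,0,0,0,-0.15,55],[0,0,0,0,0,-0.15,55],[0,0,0,0,0,-0.15,55],[0,0,0,0,0,-0.15,55]]'
python3 - <<'E'
from h import *
np.set_printoptions(precision=3,suppress=True)
s=read_state();print(s['qpos'],s['force'])
E
```

```text
clock: 20.35
eef_pos: [507.6, -22.6, 184.3]
tool_rot: [3.142, -0.0, -0.565]
force: [0.1, -1.2, -0.0]
width: 55.2
gripper_force: 0.0
clock: 21.55
eef_pos: [507.6, -22.9, 184.3]
tool_rot: [3.141, 0.001, 1.235]
force: [-1.1, -0.4, -1.0]
width: 55.2
gripper_force: 0.0
clock: 22.75
eef_pos: [507.6, -23.1, 184.1]
tool_rot: [-3.14, 0.001, 3.035]
force: [0.0, 0.2, 0.7]
width: 55.1
gripper_force: 0.0
[ 0.439  0.567 -0.667  1.948  0.487  0.792  0.961] [0.032 0.229 0.7  ]
```

```bash
python3 -m creep '[[0,0,0,0,0,-0.15,55],[0,0,0,0,0,-0.15,55],[0,0,0,0,0,-0.15,55],[0,0,0,0,0,-0.15,55],[0,0,0,0,0,-0.15,55],[0,0,0,0,0,-0.15,55],[0,0,0,0,0,-0.15,55],[0,0,0,0,0,-0.15,55],[0,0,0,0,0,-0.15,55],[0,0,0,0,0,-0.15,55],[0,0,0,0,0,-0.15,55],[0,0,0,0,0,-0.031,55]]'
python3 - <<'E'
from m import *
s=read_state();print(s['qpos'].round(3),s['force'],s['eef_pos'],s['tool_rot'])
D=[cams.get_image('top') for _ in range(4)];np.save('pics/D2.npy',np.nanmean([np.where(d>0,d,np.nan) for _,d in D],0));im=D[0][0]
sc,_=cams.get_image('scene')
a=im[150:240,310:400];b=sc[145:255,235:345]
cv2.imwrite('pics/g.png',np.hstack([cv2.resize(x,(400,400),interpolation=cv2.INTER_CUBIC) for x in(a,b)]))
print(blob('scene',sc,(0,150,80),(8,255,255),(230,150,310,220),147))
E
```

```text
clock: 23.95
eef_pos: [507.6, -23.2, 183.7]
tool_rot: [3.141, -0.001, -1.572]
force: [0.2, -0.7, -0.3]
width: 55.0
gripper_force: 0.0
[ 0.7  0.7 -1.1  1.9  0.8  1.   2.3] [ 0.2 -0.7 -0.3] [507.6 -23.2 183.7] [ 3.1 -0.  -1.6]
(array([302.5, 175.6]), np.int32(33), array([511.7,  38.3, 147. ]))
```

View pics/g.png

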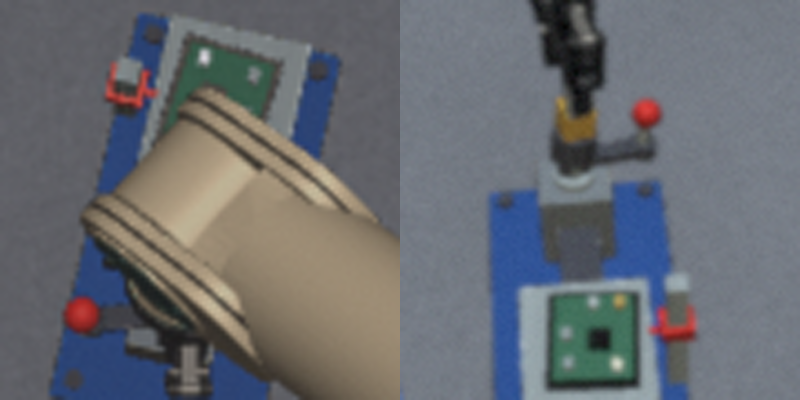

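```bash
python3 -m creep '[[0,0,12,0,0,0,55],[0,0,12,0,0,0,55],[0,0,7,0,0,0,55],[0,0,3,0,0,0,55],[0,0,0,0,0,0,40],[0,0,0,0,0,0,15],[0,0,0,0,0,0,15],[0,0,0,0,0,0,15],[0,0,0,0,0,0,15],[0,0,0,0,0,0,15]]'
python3 - <<'E'
from h import *
s=read_state();print(s['qpos'].round(2),Ro.from_euler('xyz',s['tool_rot']).as_matrix().T@(s['force']+[0,0,3.2]))
D=np.load('pics/D2.npy');W=np.array([[atd('top',(x,y),D[y,x]) for x in range(325,385)] for y in range(145,200)]);z=W[...,2]
for lo,hi in((-4,4),(13,20),(62,68.5),(83,91),(125,133)):
    m=(z>lo)&(z<hi);print(lo,hi,m.sum(),np.median(z[m]),z[m].mean())
E
```

```text
clock: 25.2
eef_pos: [507.9, -22.1, 150.1]
tool_rot: [-3.141, 0.0, -1.573]
force: [0.3, 1.8, 2.6]
width: 24.8
gripper_force: 58.9
[ 0.65  0.78 -1.07  1.97  0.86  0.94  2.27] [-1.84193515 -0.32199549 -5.7680734 ]Traceback (most recent call last):
  File "<stdin>", line 3, in <module>
  File "h.py", line 11, in atd
    K,R,t=cal(n);return R.T@(np.linalg.solve(K,[px[0],px[1],1])*d-t)
          ~~~^^^
  File "h.py", line 4, in cal
    c=cams.calibration(n);K=np.array([[c['fx'],0,c['cx']],[0,c['fy'],c['cy']],[0,0,1.]])
ValueError: time passes only in moves, steps and waits
```

```bash
sed -i 's/^def cal(n):/from functools import lru_cache\n@lru_cache\ndef cal(n):/' h.py
python3 -m creep '[[-0.5,0,-0.3,0,0,0.1,15],[0,0,0,0,0,0.15,15],[0,0,0,0,0,0.15,15],[0,0,0,0,0,0.15,15],[0,0,0,0,0,0.15,15],[0,0,0,0,0,0.15,15],[0,0,0,0,0,0.15,15],[0,0,0,0,0,0.15,15],[0,0,0,0,0,0.1,15],[0,0,0,0,0,0,15]]'
python3 - <<'E'
from h import *
s=read_state();print(s['qpos'].round(2),Ro.from_euler('xyz',s['tool_rot']).as_matrix().T@(s['force']+[0,0,3.2]))
D=np.load('pics/D2.npy');W=np.array([[atd('top',(x,y),D[y,x]) for x in range(325,385)] for y in range(145,200)]);z=W[...,2]
for lo,hi in((-4,4),(13,20),(62,70.5),(83,91),(125,133)):
    m=(z>lo)&(z<hi);print(lo,hi,m.sum(),np.median(z[m]),z[m].mean())
E
```

```text
clock: 26.2
eef_pos: [508.8, -22.6, 150.3]
tool_rot: [-3.14, 0.002, -2.824]
force: [2.8, -1.9, -3.5]
width: 25.0
gripper_force: 59.0
[ 0.48  0.65 -0.75  1.98  0.64  0.77  1.24] [-2.01912369 -2.71022558  0.30893957]
-4 4 1094 0.49566848582947287 0.5275036790968849
13 20 330 16.570613652689218 16.668443339064005
62 70.5 323 67.23169333460787 67.14803435477975
83 91 34 87.22965797682389 86.87302338280118
125 133 30 128.29116358683717 128.47485589528316
```

```bash
python3 -m creep '[[-0.5,-0.5,0,0,0,0.1,15],[0,0,0,0,0,0.15,15],[0,0,0,0,0,0.15,15],[0,0,0,0,0,0.15,15],[0,0,0,0,0,0.15,15],[0,0,0,0,0,0.15,15],[0,0,0,0,0,0.15,15],[0,0,0,0,0,0.15,15],[0,0,0,0,0,0.1,15],[0,0,0,0,0,0,15]]'
cat > f.py <<'E'
from h import *
s=read_state();print(s['qpos'].round(2),Ro.from_euler('xyz',s['tool_rot']).as_matrix().T@(s['force']+[0,0,3.2]))
E
python3 f.py
```

```text
clock: 27.2
eef_pos: [508.8, -23.8, 150.2]
tool_rot: [-3.141, 0.002, 2.21]
force: [2.9, -4.1, -1.2]
width: 24.7
gripper_force: 59.2
[ 0.26  0.57 -0.4   1.98  0.36  0.66  0.27] [-5.03414227 -0.1047972  -2.02621207]
```

```bash
python3 -m creep '[[0,-0.5,0,0,0,0.1,15],[0,0,0,0,0,0.15,15],[0,0,0,0,0,0.15,15],[0,0,0,0,0,0.15,15],[0,0,0,0,0,0.15,15],[0,0,0,0,0,0.15,15],[0,0,0,0,0,0.15,15],[0,0,0,0,0,0.15,15],[0,0,0,0,0,0.15,15],[0,0,0,0,0,0.1,15],[0,0,0,0,0,0,15]]'; python3 f.py
```

```text
clock: 28.3
eef_pos: [507.4, -24.1, 150.1]
tool_rot: [3.141, 0.002, 0.81]
force: [-0.7, -4.7, 1.8]
width: 24.5
gripper_force: 59.5
[-0.01  0.55  0.01  1.99 -0.    0.61 -0.77] [-3.91897205  2.72982076 -4.98808611]
```

```bash
python3 -m creep '[[-0.5,0.5,-0.3,0,0,0.1,15],[0,0,0,0,0,0.15,15],[0,0,0,0,0,0.15,15],[0,0,0,0,0,0.15,15],[0,0,0,0,0,0.15,15],[0,0,0,0,0,0.15,15],[0,0,0,0,0,0.15,15],[0,0,0,0,0,0.15,15],[0,0,0,0,0,0.15,15],[0,0,0,0,0,0.15,15],[0,0,0,0,0,0.05,15],[0,0,0,0,0,0,15]]'; python3 f.py
cat > meas.py <<'E'
from h import *
import sys
N=int(sys.argv[1]);I=[cams.get_image('top') for _ in range(N)];D=np.nanmean([np.where(d>0,d,np.nan) for _,d in I],0)
np.save('pics/Dm.npy',D);cv2.imwrite('pics/topm.png',I[0][0])
W=np.array([[atd('top',(x,y),D[y,x]) for x in range(325,390)] for y in range(145,205)]);z=W[...,2]
hsv=cv2.cvtColor(I[0][0],cv2.COLOR_BGR2HSV)[145:205,325:390]
red=((hsv[...,0]<8)|(hsv[...,0]>172))&(hsv[...,1]>140)
grey=(hsv[...,1]<60)&(z>68)&(z<82)
print('red z',np.sort(z[red]).round(1))
for nm,m in(('bench',abs(z)<4),('base',abs(z-16.5)<3.5),('post',abs(z-128.5)<3.5),('block',red&(abs(z-87)<4)),('grey table',grey)):print(nm,m.sum(),np.median(z[m]).round(2),z[m].mean().round(2))
# plane-consistent residual check of the table ring along jack x,y
P=W[grey];A=np.c_[P[:,:2]-P[:,:2].mean(0),np.ones(len(P))];print('plane',np.linalg.lstsq(A,P[:,2],rcond=None)[0].round(3))
for y in range(163,178):print(y,[int(round(v)) if v==v else -1 for v in z[y-145,5:30]])
E
python3 meas.py 12
```

```text
clock: 29.5
eef_pos: [507.0, -22.7, 150.1]
tool_rot: [3.141, 0.002, -0.687]
force: [0.0, -0.9, 2.5]
width: 24.6
gripper_force: 59.8
[-0.31  0.59  0.44  2.   -0.4   0.64 -1.86] [ 0.56657771  0.68757035 -5.69817815]
red z [76.7 78.6 82.6 85.5 86.  86.1 86.1 86.3 86.4 86.5 86.5 86.5 86.6 86.6
 86.7 87.  87.1 87.2 87.2 87.3 87.3 87.6 87.6 87.7 87.8 87.8 87.9 88.2
 88.3]
bench 1517 0.58 0.59
base 385 16.59 16.6
post 30 128.57 128.38
block 26 87.02 86.99
grey table 456 74.42 75.45
plane [-1.1000e-02  1.5000e-02  7.5446e+01]
163 [1, 1, -1, 1, 3, 1, 1, 129, 130, 129, 17, 17, 17, 16, 16, 18, 73, 75, 74, 76, 81, 81, 83, 79, 82]
164 [2, 0, 1, 0, 1, 87, 127, 129, 128, 130, 127, 127, 17, 15, 18, 15, 74, 73, 73, 76, 80, 82, 82, 82, 82]
165 [-2, 0, 1, 1, 1, 87, 128, 129, 129, 129, 129, 128, 16, 16, 18, 16, 73, 74, 74, 72, 81, 81, 82, 83, 82]
166 [1, 0, 0, 0, 3, 86, 129, 129, 127, 127, 129, 127, 88, 87, 16, 73, 74, 74, 74, 80, 80, 85, 83, 81, 84]
167 [2, 0, 1, 0, 2, 87, 130, 128, 130, 129, 129, 108, 88, 79, 18, 73, 75, 73, 73, 80, 80, 82, 81, 81, 82]
168 [1, 0, 1, 2, 87, 87, 123, 125, 127, 128, 128,
[... 290 characters left out ...]
86, 88, 87, 90, 90, 96, 88, 86, 76, 76, 75, 75, 75, 81, 82, 81, 84, 81, 82, 82]
172 [0, -1, -1, 1, 85, 86, 86, 87, 87, 88, 88, 87, 16, 17, 75, 74, 75, 81, 82, 82, 82, 83, 81, 83, 88]
173 [0, 1, 1, 0, 0, 49, 53, 79, 83, 87, 87, 87, 16, 15, 74, 73, 74, 80, 79, 83, 82, 81, 82, 81, 86]
174 [2, 1, 0, 0, 0, 34, 36, 40, 43, 52, 49, 77, 15, 17, 75, 73, 73, 80, 82, 82, 83, 80, 84, 82, 82]
175 [1, 2, 1, 0, 0, 17, 22, 26, 28, 31, 26, 18, 16, 75, 74, 522, 520, 515, 82, 82, 82, 83, 81, 82, 84]
176 [0, 1, 2, 1, 1, 0, 17, 15, 16, 17, 17, 17, 16, 74, 527, 526, 525, 523, 521, 519, 512, 81, 81, 82, 81]
177 [0, 0, 0, 0, -1, 15, 17, 16, 16, 17, 18, 18, 17, 75, 531, 530, 529, 529, 527, 524, 522, 519, 82, 83, 82]
```

```bash
sed -i 's/(z>68)&(z<82)/(z>68)\&(z<77.5)/; s/^for y in range(163.*//' meas.py
python3 -m creep '[[0,0,-0.3,0,0,0.1,15],[0,0,0,0,0,0.15,15],[0,0,0,0,0,0.15,15],[0,0,0,0,0,0.15,15],[0,0,0,0,0,0.15,15],[0,0,0,0,0,0.05,15],[0,0,0,0,0,0,15]]'; python3 f.py; python3 meas.py 15
```

```text
clock: 30.8
eef_pos: [507.8, -22.3, 150.3]
tool_rot: [3.141, 0.0, -1.439]
force: [-1.5, 0.9, -3.2]
width: 24.4
gripper_force: 59.2
[-0.44  0.64  0.66  2.   -0.6   0.7  -2.41] [-1.05485444  1.39667797 -0.04388184]
red z [77.  79.  82.5 85.8 85.9 86.2 86.2 86.2 86.3 86.3 86.3 86.5 86.6 86.8
 86.9 86.9 87.  87.1 87.2 87.4 87.4 87.4 87.5 87.5 87.5 87.6 87.6 87.6
 88.6]
bench 1489 0.63 0.65
base 381 16.54 16.56
post 29 128.59 128.65
block 26 86.95 86.93
grey table 369 75.08 75.07
plane [ 0.0000e+00 -1.0000e-03  7.5065e+01]
```

```bash
python3 -m creep '[[0,0,0,0,0,0,30],[0,0,0,0,0,0,45],[0,0,0,0,0,0,55],[0,0,0,0,0,0,55],[0,0,-5,0,0,0,55],[0,0,-15,0,0,0,55],[0,0,-20,0,0,0,55],[0,0,-30,0,0,0,55],[0,0,-30,0,0,0,55]]'
python3 -m creep '[[10,0,0,0,0,0,55],[30,0,0,0,0,0,55],[40,0,0,0,0,0,55],[40,0,0,0,0,0,55],[40,0,0,0,0,0,55],[40,0,0,0,0,0,55],[40,0,0,0,0,0,55],[40,0,0,0,0,0,55],[40,0,0,0,0,0,55],[20,0,0,0,0,0,55],[0,0,0,0,0,0,55],[0,0,0,0,0,0,55]]'
python3 meas.py 15
python3 - <<'E'
from h import *
D=np.load('pics/Dm.npy');im=cv2.imread('pics/topm.png')
h=cv2.cvtColor(im,cv2.COLOR_BGR2HSV)
z=lambda x,y:atd('top',(x,y),D[y,x])
ys,xs=np.where(cv2.inRange(h,np.array((18,110,100)),np.array((32,255,255)))>0)
P=np.array([z(x,y) for x,y in zip(xs,ys) if 330<x<380 and 195<y<245]);P=P[P[:,2]>150];print('grip top',len(P),np.median(P,0))
sc,_=cams.get_image('scene')
cv2.imwrite('pics/h.png',np.hstack([cv2.resize(x,(400,400),interpolation=cv2.INTER_CUBIC) for x in(im[150:240,310:400],sc[155:255,235:335])]))
E
```

```text
clock: 32.45
eef_pos: [507.6, -23.5, 252.0]
tool_rot: [3.141, -0.001, -1.441]
force: [0.2, -0.1, -0.4]
width: 54.8
gripper_force: 0.0
clock: 33.65
eef_pos: [551.5, -360.2, 250.0]
tool_rot: [3.141, 0.001, -1.441]
force: [-0.3, 1.2, -0.8]
width: 55.0
gripper_force: 0.0
red z [75.6 78.8 84.  84.4 85.8 85.8 85.9 85.9 86.  86.3 86.5 86.5 86.7 86.7
 86.8 86.9 86.9 86.9 87.1 87.1 87.1 87.3 87.3 87.3 88.2 88.3 88.5 89.2]
bench 1524 0.62 0.64
base 845 16.58 16.57
post 30 128.53 128.39
block 26 86.83 86.75
grey table 606 74.97 74.79
plane [ 9.000e-03 -3.000e-03  7.479e+01]
grip top 82 [505.78166747 -18.0425722  170.02278843]
```

View pics/h.png

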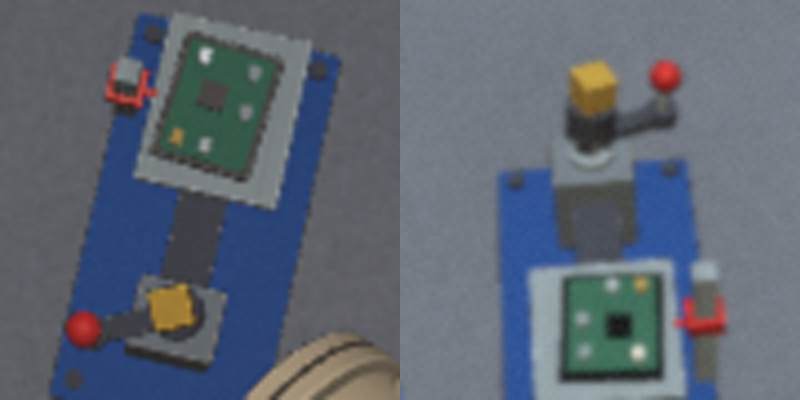

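```bash
python3 -c "
from cell import ctrl;print(ctrl.finish_job())"
```

```text
the job is handed in; nothing more can be done
None
```

The crank is fully home on the screw, with the top of its grip block at about 169.4 mm against 170 mm expected. The table top and pointer tip both measure about 74.3 mm and agree to about 0.2 mm, taking the tip at the red block's lower face. The board is still on the table, the arm is clear, and I handed the job in at about 34 s; no verdict came back.

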